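Wedge the rocking enclosure

TASK

The grey steel enclosure on the bench rocks because one of its four feet is too short. Push the wooden wedge along the bench, thin end first, under that foot (the one the wedge points at) until the enclosure no longer rocks, without lifting the wedge or shoving the enclosure along. Then press down on the lid right above that foot, with about the weight of a one-litre bottle, and finish while still pressing there, with the enclosure standing level and steady; leave the other things on the bench alone.

Things in the scene. Friction and masses are not known exactly. Their poses are not given: they have to be found in the camera images.
- enclosure: grey sheet-steel box, 196 x 230 mm (x, y), lid top 72 mm above the bench, about 3 kg, loose; origin at bench level under its centre, z up. Stands level on three of four screw feet (dark discs 20 mm across, 7 mm thick, at x = +-75, y = +-90 mm); walls begin 29 mm up. The foot at x = -75, y = -90 hangs 5 to 10 mm clear of the bench, differing each time
- short_foot (a point): point at bench level straight under the centre of the short foot, fixed to the enclosure, with its axes; the wedge enters from the enclosure's -y side
- loose_corner (a point): point on top of the lid right above the short foot, z up; the place to press. Unwedged, 3 to 5 N here (up to 8 if the fingertip does not give sideways) tips the enclosure until the short foot lands
- wedge: light wooden wedge, 150 mm long, 44 mm wide, 0.16 kg, loose; origin at the centre of its underside, +y to its thin end, which points to the short foot. 3 mm thick at the tip, rising evenly to 27 mm at 130 mm from the tip, then flat. Slides on the bench at 1 to 2 N; on meeting the foot the resistance rises by several N; pushed much harder it shoves the enclosure along
- wedge_tip (a point): middle of the wedge's thin end, on the underside
- wedge_butt (a point): middle of the wedge's upright thick end face (44 mm wide, 27 mm high), 13.5 mm above the bench; push here towards the wedge's +y
- bracket_plate: bystander, leave alone: bent steel plate bracket, 48x62x72 mm; origin at the centre of its underside
- tube_stub_0: bystander, leave alone: short dark steel tube, 68 mm long, 32 mm thick; origin at the centre of its underside
- cast_square: bystander, leave alone: grey cast welding square, 29x100x74 mm; origin at the centre of its underside
- arrow_magnet: bystander, leave alone: red flat triangular welding magnet, 70x90x17 mm; origin at the centre of its underside
- short_tube: bystander, leave alone: bright short tube, 85 mm long, 25 mm thick; origin at the centre of its underside
- angle_piece: bystander, leave alone: dark piece of angle steel, 30x100x32 mm; origin at the centre of its underside
- flat_coupon_0: bystander, leave alone: dark flat steel bar, 30x100x9 mm; origin at the centre of its underside

How it is judged:
By the outcome, as a careful person would: the job done as asked, in the order asked, and still so for the second after the job is handed in, while the arm keeps its last pose, push and grip.
It also fails if it takes over 54 s, if anything falls off the work surface, if the arm or the gripper's body presses on something with over 40 N, if the wrist force passes 120 N, or if a joint passes its speed limit or range.

ROBOT

A 6-joint arm with a two-finger parallel gripper is mounted at the origin on a cart in front of the work surface, level with it; the furniture and walls round the work are solid. World frame = base frame: x ahead of the robot, y to its left, z up, the work surface at z = 0. Lengths are in m, angles in rad, forces in N, time in s.
With the tool pointing down it reaches from about 0.325 to 1 m from the base axis. Payload 5.1 kg.
Tool frame: the origin (TCP) lies midway between the tips of the shut fingers; the grasp point (between the pads) lies 19 mm behind it (robot.tcp_to_grasp is the distance from the TCP to the grasp point, in m); z points along the fingers, y is the line along which they close (so a half turn about z gives the same grasp; the last joint's range is limited). The gripper opens to 85 mm and grips with 20 to 120 N. Pads are 22 mm wide; open, the fingers measure 114 mm over their backs; the gripper's body (76 mm by 85 mm) begins 54 mm behind the grasp point. The pads swing forward as they close: fully open they stand 13 mm farther back than shut.
Start: joints at [1.06, 0.124, 1.65, -0, 1.367, -0.083], TCP at [0.27, 0.591, 0.231] pointing down, gripper open.
Joint ranges: [-2.61, 2.61], [-1.02, 2.33], [0.03, 2.71], [-1.35, 4.49], [0.32, 2.68], [-2.91, 2.91]. Speed limits (rad/s): [2.57, 2.57, 3.14, 3.14, 3.14, 3.14].

INTERFACE

Orientations are given as a 3x3 rotation matrix whose columns are the frame's x, y, z axes.
In Python, from workcell import robot, cams, ticket, probe_bus gives the robot as it stands (robot), with the cameras (cams), the job (ticket) and the readings (probe_bus).
- The arm moves only by the shell command python3 steer.py [FORCE], which reads ROWS from standard input. ROWS is a JSON object whose key "offsets" holds a list of rows, 1 to 20 of them, each of 7 numbers: dx, dy, dz in m, then a rotation vector rx, ry, rz in rad, then the opening from 0.0 (shut) to 1.0 (fully open); each row is the pose to reach, as a shift and turn from the pose commanded when the command began, along the tool's axes at that moment; what a row does not reach only later rows make up. A row lasts 1/10 s, in which the tool goes at most 0.05 m and 0.15 rad, less where a joint would pass 70% of its speed; a pose out of reach is approached as far as the arm can. The fingers move at their own pace and stop on an object; FORCE is the grip in N (left out, the last holds). Time passes only in rows, so rows that do not move let the fingers close. It prints the time, the measured TCP pose, the force, the opening and the grip force at its end. Input that does not fit is refused with a message, and nothing moves.
- probe_bus.get_state(): the state, without advancing time (a new reading comes with each control period).
- cams.read_camera(name): name is "scene" or "top"; returns (picture, depth): 420x560x3 uint8, red, green, blue; 420x560 float32, m along the optical axis (not along the pixel's ray), 0 where there is no reading.
- cams.camera_model(name): a dict with "fx", "fy", "cx", "cy" (pixels), "distortion" ([k1, k2, p1, p2, k3] as OpenCV has them; the pictures are not rectified), "cam_to_world" (4x4, takes a point from camera to world coordinates). Camera axes: x right, y down, z forward; pixel columns grow to the right and rows downward; lengths in m; the calibration is good to about 2 mm. A picture is of the moment at which its call begins. camera_model takes no time and is no camera call.
- ticket.close_job(): hands the job in; it is judged then, once.
The state is a dict: "clock": time; "joint_pos": joint angles; "qvel": joint speeds; "joint_efforts": joint torques, N m; "tcp_pos": TCP position; "tool_rot": TCP orientation; "contact_force": force on the tool from outside, world axes, zero at the start; "moment": the same for the moment, N m; "gripper_width": opening from 0.0 (shut) to 1.0 (fully open); "finger_force": force on a finger pad.
Only numpy, scipy, OpenCV 4.12 (cv2) and the standard library are available. Lean on these libraries where they do the work, as an engineer would, in place of code of your own. Each camera call takes 0.05 s, during which the arm holds its last target. There are 200 camera calls.

## Working session

There is one attempt and no reset: what is moved stays moved. The work goes in short steps, Python scripts to look and compute and a shell command to move; the robot and the scene stay as the last step left them, time stands still between calls to the robot, and variables do not carry over. Pictures are saved under pics/ and viewed, at most 10 in all, crops included, and the job is handed in when it is done.

```bash
ls; mkdir -p pics; python3 - <<'E'
from workcell import robot, cams, ticket, probe_bus
import cv2,numpy as np
np.set_printoptions(precision=4,suppress=True)
for n in("scene","top"):
    p,d=cams.read_camera(n); cv2.imwrite(f"pics/{n}0.png",p[:,:,::-1]); np.savez(f"{n}0.npz",p=p,d=d)
    m=cams.camera_model(n); print(n,m)
s=probe_bus.get_state(); print(s)
E
```

```text
pics
steer.py
workcell.py
scene {'fx': 539.0008200394117, 'fy': 539.0008200394117, 'cx': 276.26576779861335, 'cy': 213.1966408572186, 'distortion': array([0.0056, 0.    , 0.    , 0.    , 0.    ]), 'cam_to_world': array([[ 0.7551, -0.3698,  0.5414, -0.306 ],
       [-0.6556, -0.419 ,  0.6282, -1.1558],
       [-0.0054, -0.8293, -0.5588,  0.9812],
       [ 0.    ,  0.    ,  0.    ,  1.    ]])}
top {'fx': 399.2530190673123, 'fy': 399.2530190673123, 'cx': 271.72653705847165, 'cy': 207.8775184288717, 'distortion': array([0.0132, 0.    , 0.    , 0.    , 0.    ]), 'cam_to_world': array([[-0.0208, -0.9926,  0.1194,  0.401 ],
       [-0.9998,  0.0211,  0.0011, -0.1753],
       [-0.0036, -0.1194, -0.9928,  1.0814],
       [ 0.    ,  0.    ,  0.    ,  1.    ]])}
{'clock': 0.1, 'joint_pos': array([ 1.0604,  0.1244,  1.6516,  0.    ,  1.3675, -0.0826]), 'qvel': array([-0.0001, -0.0014, -0.0009, -0.0008, -0.0021,  0.0012]), 'joint_efforts': array([  0.0007, -42.4934, -36.6652,  -0.0001,   0.0039,   0.    ]), 'tcp_pos': array([0.2694, 0.5909, 0.2302]), 'tool_rot': array([[-0.9099,  0.4149, -0.001 ],
       [ 0.4149,  0.9099, -0.0017],
       [ 0.0002, -0.0019, -1.    ]]), 'contact_force': array([ 0.4033,  0.467 , -0.1805]), 'moment': array([ 0.0116, -0.0101,  0.0118]), 'finger_force': 0.0, 'gripper_width': 1.0006204952639868}
```

View pics/scene0.png

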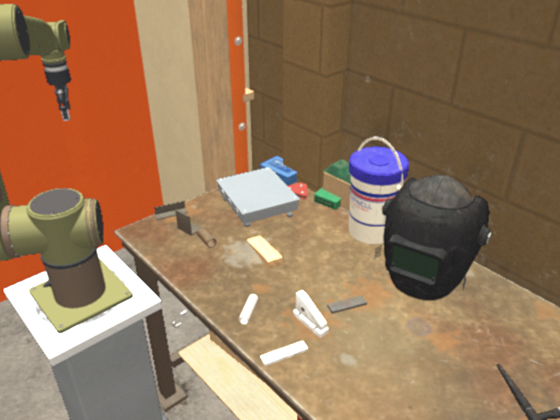

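View pics/top0.png

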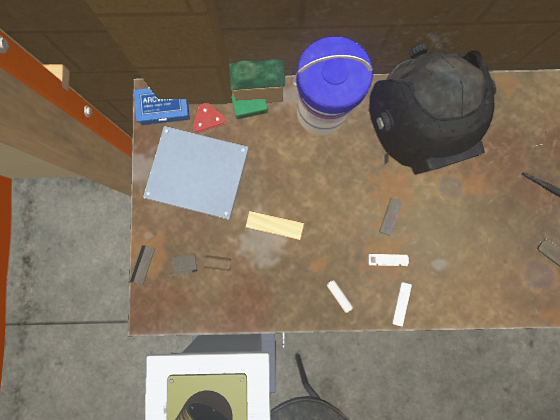

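The scene view shows the grey lid around (258,193) with the yellow wedge at (265,249). In the top view the lid corners are near (166,127), (247,148), (228,217) and (145,195), and the wedge runs from (247,220) to (302,231), pointing at the lid's lower right corner. The only loose things nearby are tubes and plates at (140-230, 265).

```bash
cat > h.py <<'E'
import cv2,numpy as np
from workcell import robot, cams, ticket, probe_bus
np.set_printoptions(precision=4,suppress=True)
def ray(n,uv):
    m=cams.camera_model(n);K=np.array([[m['fx'],0,m['cx']],[0,m['fy'],m['cy']],[0,0,1]])
    u=cv2.undistortPoints(np.float64(uv).reshape(-1,1,2),K,m['distortion']).reshape(-1,2)
    T=m['cam_to_world'];d=np.c_[u,np.ones(len(u))]@T[:3,:3].T
    return T[:3,3],d
def plane(n,uv,z):
    o,d=ray(n,uv);return o+d*((z-o[2])/d[:,2])[:,None]
def tri(uvs,uvt):
    o1,d1=ray('scene',uvs);o2,d2=ray('top',uvt);out=[]
    for a,b in zip(d1,d2):
        t=np.linalg.lstsq(np.c_[a,-b],o2-o1,rcond=None)[0];p,q=o1+a*t[0],o2+b*t[1];out.append(np.r_[(p+q)/2,np.linalg.norm(p-q)])
    return np.array(out)
def biggest(mask,at):
    cs,_=cv2.findContours(cv2.morphologyEx(mask.astype(np.uint8),cv2.MORPH_OPEN,np.ones((3,3))),cv2.RETR_EXTERNAL,cv2.CHAIN_APPROX_NONE)
    cs=[c for c in cs if cv2.pointPolygonTest(c,at,True)>-12]
    return max(cs,key=cv2.contourArea)
E
python3 - <<'E'
from h import *
for n,wa,la in(("scene",(265.,249.),(258.,190.)),("top",(275.,225.),(196.,172.))):
    f=np.load(f"{n}0.npz");p,d=f['p'],f['d'];h=cv2.cvtColor(p,cv2.COLOR_RGB2HSV)
    print(n,'wedge px',h[int(wa[1]),int(wa[0])],'lid',h[int(la[1]),int(la[0])],'depth',d[int(la[1]),int(la[0])])
    mw=(h[...,0]>12)&(h[...,0]<32)&(h[...,1]>60)&(h[...,2]>170)
    c=biggest(mw,wa);r=cv2.minAreaRect(c);print('wedge',cv2.contourArea(c),r,cv2.boxPoints(r))
    print('poly',cv2.approxPolyDP(c,2.5,True).reshape(-1,2).tolist())
    l=h[int(la[1]),int(la[0])].astype(int)
    ml=(abs(h[...,0].astype(int)-l[0])<12)&(abs(h[...,1].astype(int)-l[1])<35)&(abs(h[...,2].astype(int)-l[2])<35)
    c=biggest(ml,la);print('lid',cv2.contourArea(c),cv2.approxPolyDP(c,4,True).reshape(-1,2).tolist())
    cr=(slice(110,260),slice(200,330)) if n=="scene" else (slice(115,275),slice(130,320))
    cv2.imwrite(f"pics/{n}crop.png",cv2.resize(p[cr][:,:,::-1],None,fx=4,fy=4,interpolation=cv2.INTER_CUBIC))
E
```

```text
scene wedge px [ 29  40 255] lid [ 93  10 234] depth 1.7416601
wedge 28066.5 ((337.6268005371094, 321.30975341796875), (264.90472412109375, 180.43923950195312), 40.275550842285156) [[178.2493 304.5166]
 [294.8968 166.8515]
 [497.0043 338.1029]
 [380.3568 475.768 ]]
poly [[244, 228], [245, 232], [238, 236], [261, 236], [269, 244], [273, 243], [273, 248], [281, 254], [280, 258], [267, 261], [253, 248], [257, 257], [251, 259], [249, 265], [244, 260], [237, 261], [237, 264], [247, 265], [251, 271], [256, 270], [256, 276], [267, 281], [267, 284], [251, 284], [253, 293], [272, 292], [274, 285], [283, 286], [284, 282], [291, 293], [303, 289], [329, 327], [320, 338], [289, 308], [275, 318], [267, 317], [263, 324], [262, 316], [267, 312], [264, 310], [256, 316], [254, 323], [247, 323], [246, 329], [232, 331], [239, 335], [251, 328], [261, 335], [248, 337], [255, 345], [248, 346], [245, 353], [316, 419], [428, 419], [431, 416], [428, 412], [435, 407], [431, 395], [434, 390], [423, 386], [426, 381], [432, 384], [432, 375], [417, 366], [418, 362], [413, 358], [416, 357], [416, 349], [421, 346], 
[... 690 characters left out ...]
227], [301, 230], [299, 241], [308, 240], [296, 248], [293, 256], [288, 247], [281, 247], [287, 242], [272, 238], [286, 228], [282, 227], [268, 236], [263, 236], [258, 227]]
lid 2042.0 [[294, 194], [271, 170], [218, 180], [241, 211], [293, 200]]
top wedge px [ 24  75 246] lid [105  38 210] depth 1.0274173
wedge 633.5 ((274.11761474609375, 224.97059631347656), (56.40190887451172, 17.46289825439453), 12.52880859375) [[244.6941 227.3765]
 [248.4823 210.3294]
 [303.5411 222.5647]
 [299.7529 239.6118]]
poly [[248, 213], [246, 224], [258, 230], [282, 233], [255, 223], [251, 218], [301, 234], [300, 230], [289, 226], [301, 227], [300, 222]]
lid 6344.5 [[164, 127], [144, 197], [228, 217], [247, 147]]
```

View pics/scenecrop.png

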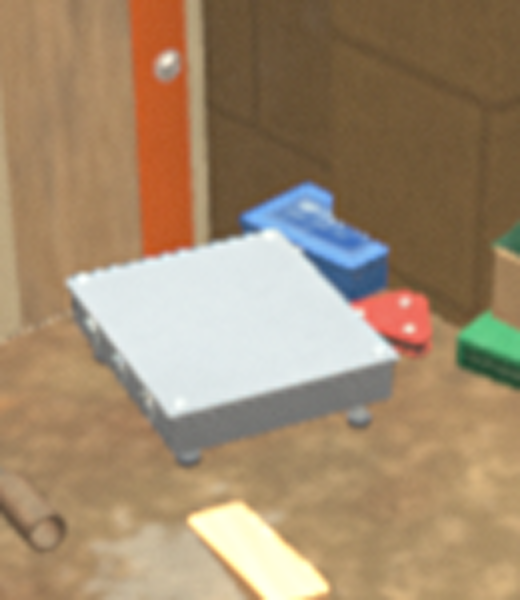

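View pics/topcrop.png

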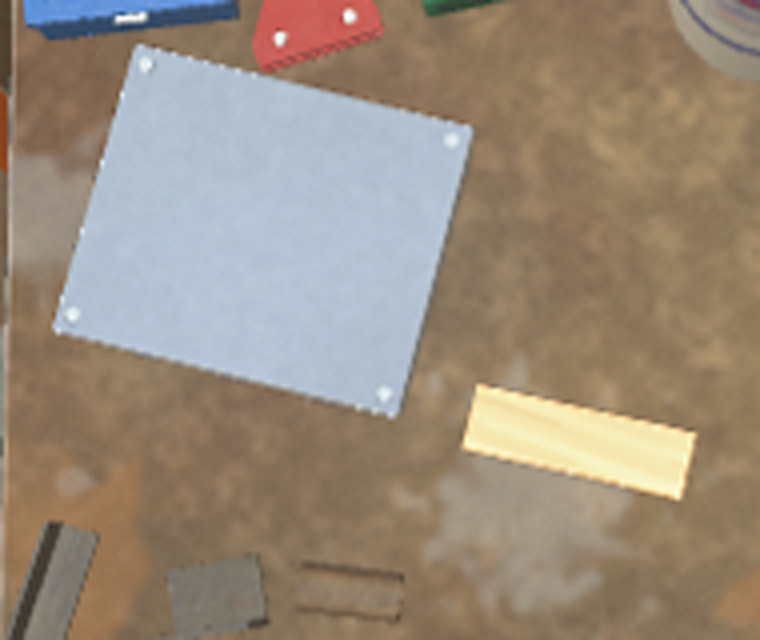

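The crops show the lid and the short foot's corner screw at (226,213) in the top image. The wedge's tip edge runs from (249,211) to (246,227) and its butt edge from (304,223) to (301,239). In the scene view, the feet show at (247,224) and (290,214).

```bash
cat > meas.py <<'E'
from h import *
def masks(n,p):
    h=cv2.cvtColor(p,cv2.COLOR_RGB2HSV).astype(int);b=cv2.cvtColor(p,cv2.COLOR_RGB2LAB).astype(int)
    if n=="top": lid=(b[...,2]<125)&(h[...,2]>150)&(h[...,1]<70); wed=(b[...,2]>138)&(h[...,2]>190)
    else: lid=(h[...,1]<35)&(h[...,2]>195)&(b[...,2]<131); wed=(b[...,0]>195)&(b[...,2]>135)
    return lid,wed
def rectplane(n,c,z):
    return plane(n,c.reshape(-1,2),z)
def measure(P,wa=None,la=None):
    out={}
    for n in P:
        lid,wed=masks(n,P[n])
        for k,m,a in(("lid",lid,(la or {"top":(196.,172.),"scene":(258.,190.)})[n]),("wed",wed,(wa or {"top":(275.,225.),"scene":(265.,249.)})[n])):
            c=biggest(m,a);z=0.072 if k=="lid" else 0.014
            q=plane(n,c.reshape(-1,2),z)[:,:2]
            r=cv2.minAreaRect(np.float32(q*1000));out[n,k]=r
            print(n,k,cv2.contourArea(c),'centre',np.array(r[0]),'size',np.array(r[1]),'ang',round(r[2],2));print(cv2.boxPoints(r).tolist())
            e=cv2.approxPolyDP(c,4,True).reshape(-1,2);print('px',e.tolist())
    return out
E
python3 - <<'E'
from meas import *
measure({n:np.load(f"{n}0.npz")['p'] for n in("scene","top")})
# lid corners, two-view, eye-read subpixel
s=[(217.1,180.9),(268.9,168.3),(299.3,199.6),(243,213.8)];t=[(143.9,197.5),(163.9,126.4),(248,146.8),(229.2,219.5)]
print('lid tri',tri(s,t))
s=[(246.8,240.2),(260,235.2)];t=[(245.9,227.3),(249,211.2)]
print('wedge tip tri',tri(s,t), plane('top',t,.003),plane('top',[(303.7,223.2),(300.6,239.3)],.027))
f=np.load('top0.npz')['d'];o=cams.camera_model('top')['cam_to_world']
for u,v in((196,172),(275,225),(298,230),(252,220),(220,205)):
    z=f[v,u];_,d=ray('top',[(u,v)]);print((u,v),o[:3,3]+d[0]*z)
E
```

```text
scene lid 2112.5 centre [619.8608  15.8627] size [227.8244 195.899 ] ang 74.69
[[495.3031311035156, -68.13411712646484], [684.2457275390625, -119.87479400634766], [744.4185791015625, 99.85956573486328], [555.4759521484375, 151.60025024414062]]
px [[297, 197], [269, 168], [218, 179], [242, 213]]
scene wed 427.5 centre [ 485.7974 -181.3916] size [133.5872  51.2644] ang 81.81
[[450.9141845703125, -243.85406494140625], [501.65606689453125, -251.15475463867188], [520.6805419921875, -118.92913818359375], [469.93865966796875, -111.62844848632812]]
px [[247, 239], [267, 261], [281, 257], [260, 235]]
top lid 6320.0 centre [620.5865  20.0377] size [226.6392 194.1148] ang 74.51
[[496.78778076171875, -63.24107360839844], [683.8501586914062, -115.0888671875], [744.3851928710938, 103.31637573242188], [557.3228149414062, 155.16416931152344]]
px [[166, 127], [144, 196], [228, 217], [247, 147]]
top wed 905.5 centre [ 483.5352 -180.0229] size [151.2229  46.617 ] ang 75.81
[[442.39996337890625, -247.61187744140625], [487.5941162109375, -259.0412292480469], [524.6703491210938, -112.433837890625], [479.4761962890625, -101.00448608398438]]
px [[249, 211], [246, 227], [300, 238], [303, 223]]
lid tri [[ 0.5588  0.1527  0.0647  0.0042]
 [ 0.7463  0.1044  0.0634  0.0022]
 [ 0.6857 -0.116   0.0653  0.0014]
 [ 0.497  -0.0668  0.0706  0.0045]]
wedge tip tri [[ 0.4805 -0.1037  0.0001  0.0025]
 [ 0.5243 -0.1131  0.0027  0.0032]] [[ 0.4793 -0.1032  0.003 ]
 [ 0.5229 -0.1122  0.003 ]] [[ 0.4852 -0.2579  0.027 ]
 [ 0.4429 -0.2484  0.027 ]]
(196, 172) [0.6194 0.0186 0.073 ]
(275, 225) [ 0.4828 -0.1819  0.0174]
(298, 230) [ 0.4676 -0.2424  0.0254]
(252, 220) [ 0.4985 -0.1201  0.0062]
(220, 205) [ 0.5329 -0.0422  0.0694]
```

```bash
cat > go.py <<'E'
import sys
from h import *
from scipy.spatial.transform import Rotation as R
def go(x,y,z,ang):   # ang: world direction of tool y, deg (mod 180 nearest), tool down
    s=probe_bus.get_state();C=s['tool_rot'];best=None
    for a in(ang,ang+180):
        a=np.radians(a);ty=np.array([np.cos(a),np.sin(a),0]);tz=np.array([0,0,-1.]);T=np.c_[np.cross(ty,tz),ty,tz]
        v=R.from_matrix(C.T@T).as_rotvec()
        if best is None or np.linalg.norm(v)<np.linalg.norm(best):best=v
    print('delta',C.T@(np.array([x,y,z])-s['tcp_pos']),'rot',best,'tcp',s['tcp_pos'],'F',s['contact_force'],'clock',s['clock'],'q',s['joint_pos'])
if __name__=="__main__":go(*map(float,sys.argv[1:5]))
E
python3 go.py 0.4753 -0.2095 0.15 -14.2; python3 -c "
from h import *
print(plane('top',[(226,213.3),(242.7,150),(166.5,131),(148,193.5)],.072))"
```

```text
delta [-0.5194 -0.6427  0.0813] rot [-0.0017  0.0012  1.3908] tcp [0.2694 0.5909 0.2302] F [ 0.4033  0.467  -0.1805] clock 0.1 q [ 1.0604  0.1244  1.6516  0.      1.3675 -0.0826]
[[ 0.511  -0.0577  0.072 ]
 [ 0.675  -0.1021  0.072 ]
 [ 0.73    0.0957  0.072 ]
 [ 0.5662  0.1413  0.072 ]]
```

```bash
echo '{"offsets":[[-0.52,-0.643,0.081,0,0,1.39,1],[-0.52,-0.643,0.081,0,0,1.39,1],[-0.52,-0.643,0.081,0,0,1.39,1],[-0.52,-0.643,0.081,0,0,1.39,1],[-0.52,-0.643,0.081,0,0,1.39,1],[-0.52,-0.643,0.081,0,0,1.39,1],[-0.52,-0.643,0.081,0,0,1.39,1],[-0.52,-0.643,0.081,0,0,1.39,1],[-0.52,-0.643,0.081,0,0,1.39,1],[-0.52,-0.643,0.081,0,0,1.39,1],[-0.52,-0.643,0.081,0,0,1.39,1],[-0.52,-0.643,0.081,0,0,1.39,1],[-0.52,-0.643,0.081,0,0,1.39,1],[-0.52,-0.643,0.081,0,0,1.39,1],[-0.52,-0.643,0.081,0,0,1.39,1],[-0.52,-0.643,0.081,0,0,1.39,1],[-0.52,-0.643,0.081,0,0,1.39,1],[-0.52,-0.643,0.081,0,0,1.39,1],[-0.52,-0.643,0.081,0,0,1.39,1],[-0.52,-0.643,0.081,0,0,1.39,1]]}' | python3 steer.py; python3 go.py 0.4753 -0.2095 0.006 -14.2
```

```text
clock: 2.1
tcp_pos: [0.4757, -0.2084, 0.15]
tool_rot: [[0.244, 0.97, -0.001], [0.97, -0.244, 0.001], [0.0, -0.001, -1.0]]
contact_force: [0.2, 0.4, -0.1]
gripper_width: 0.999
finger_force: 0.0
delta [-0.0013  0.      0.144 ] rot [-0.0008 -0.0005  0.0016] tcp [ 0.4757 -0.2084  0.15  ] F [ 0.1922  0.4232 -0.1226] clock 2.1 q [-0.5164 -0.101   2.0178  0.0003  1.2257 -0.2703]
```

```bash
echo '{"offsets":[[0,0,0.05,0,0,0,0.9],[0,0,0.1,0,0,0,0.8],[0,0,0.13,0,0,0,0.75],[0,0,0.144,0,0,0,0.75],[0,0,0.144,0,0,0,0.75],[0,0,0.144,0,0,0,0.5],[0,0,0.144,0,0,0,0.5],[0,0,0.144,0,0,0,0.5],[0,0,0.144,0,0,0,0.5],[0,0,0.144,0,0,0,0.5]]}' | python3 steer.py 20; python3 go.py 0.4792 -0.2100 0.006 -15.5
```

```text
clock: 3.1
tcp_pos: [0.4779, -0.2102, 0.0088]
tool_rot: [[0.245, 0.97, 0.004], [0.97, -0.245, -0.002], [-0.001, 0.004, -1.0]]
contact_force: [-0.5, 1.6, 7.5]
gripper_width: 0.504
finger_force: 22.4
delta [0.0005 0.0012 0.0028] rot [0.004  0.0006 0.0235] tcp [ 0.4779 -0.2102  0.0088] F [-0.4768  1.6399  7.4669] clock 3.1 q [-0.5174  0.0945  2.0934  0.0006  0.9497 -0.2707]
```

```bash
echo '{"offsets":[[0,0.001,-0.002,0,0,0.01,0.5],[0,0.003,-0.002,0,0,0.0235,0.5],[0,0.004,-0.002,0,0,0.0235,0.5],[0,0.004,-0.002,0,0,0.0235,0.5]]}' | python3 steer.py; python3 go.py 0.4792 -0.2100 0.006 -15.5
```

```text
clock: 3.5
tcp_pos: [0.4799, -0.2106, 0.0088]
tool_rot: [[0.267, 0.964, -0.001], [0.964, -0.267, -0.0], [-0.0, -0.001, -1.0]]
contact_force: [-3.5, 1.2, 4.6]
gripper_width: 0.505
finger_force: 22.3
delta [ 0.0003 -0.0008  0.0028] rot [-0.0007  0.0002 -0.    ] tcp [ 0.4799 -0.2106  0.0088] F [-3.4625  1.2027  4.6248] clock 3.5 q [-0.5157  0.1012  2.0859 -0.0005  0.9551 -0.2448]
```

```bash
echo '{"offsets":[[0,-0.001,-0.001,0,0,0,0.8],[0,-0.001,-0.001,0,0,0,0.8],[0,-0.001,-0.001,0,0,0,0.8],[0,0,-0.05,0,0,0,0.8],[-0.03,0,-0.09,0,0,0,0.4],[-0.08,0,-0.09,0,0,0,0],[-0.13,0,-0.09,0,0,0,0],[-0.13,0,-0.09,0,0,0,0],[-0.13,0,-0.09,0,0,0,0]]}' | python3 steer.py
python3 - <<'E'
from meas import *
P={}
for n in("scene","top"):
    p,d=cams.read_camera(n);P[n]=p;np.savez(f"{n}1.npz",p=p,d=d)
measure(P)
cv2.imwrite("pics/top1.png",cv2.resize(P["top"][130:290,150:340,::-1],None,fx=4,fy=4,interpolation=cv2.INTER_CUBIC))
E
```

```text
clock: 4.4
tcp_pos: [0.4446, -0.3364, 0.098]
tool_rot: [[0.27, 0.963, -0.0], [0.963, -0.27, 0.001], [0.001, -0.0, -1.0]]
contact_force: [1.1, -0.1, 0.7]
gripper_width: 0.004
finger_force: 0.0
scene lid 1451.5 centre [600.911   21.1951] size [226.7799 155.9921] ang 74.74
[[495.822021484375, -67.6697769165039], [646.3145751953125, -108.72476959228516], [706.0, 110.0600357055664], [555.5074462890625, 151.11502075195312]]
px [[218, 179], [242, 213], [274, 205], [272, 185], [247, 174]]
scene wed 429.0 centre [ 489.1031 -182.5728] size [133.2992  50.886 ] ang 80.32
[[452.8173828125, -243.99636840820312], [502.97906494140625, -252.55108642578125], [525.3887329101562, -121.14913940429688], [475.22705078125, -112.59442138671875]]
px [[249, 238], [268, 261], [282, 257], [262, 235]]
top lid 6313.5 centre [620.6578  20.058 ] size [226.3781 194.0487] ang 74.62
[[497.08282470703125, -63.336753845214844], [684.1788940429688, -114.81433868408203], [744.2328491210938, 103.45282745361328], [557.1367797851562, 154.930419921875]]
px [[164, 127], [144, 196], [228, 217], [224, 212], [230, 212], [246, 147]]
top wed 897.5 centre [ 487.3103 -181.3028] size [151.5564  46.3751] ang 75.12
[[445.4452209472656, -248.588134765625], [490.2659606933594, -260.494140625], [529.1754150390625, -114.01751708984375], [484.3547058105469, -102.11151123046875]]
px [[249, 211], [246, 225], [300, 237], [303, 222]]
```

View pics/top1.png

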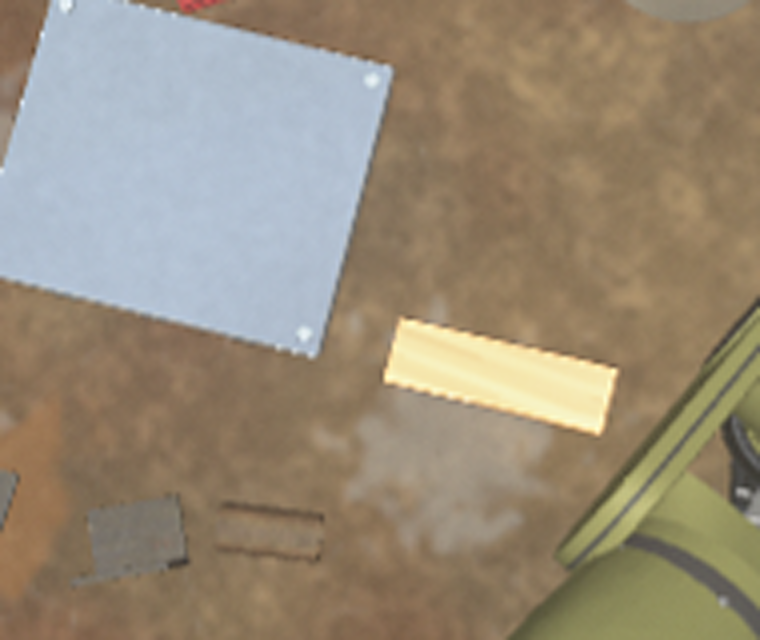

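The wedge now sits at (487,-181) mm, with its axis within about 1 mm of the short foot and the tip still clear of the lid. The enclosure has not moved. Next, I go down behind the butt at around (616,385) in the crop.

```bash
python3 go.py 0.4596 -0.2858 0.009 -15
```

```text
delta [0.0509 0.0011 0.0887] rot [-0.0011 -0.0009 -0.0083] tcp [ 0.445  -0.3347  0.0977] F [-0.1417  1.1475  0.4653] clock 4.5 q [-0.7414  0.0429  1.9726  0.0003  1.1275 -0.4714]
```

```bash
echo '{"offsets":[[0.02,0.001,0.04,0,0,-0.008,0],[0.045,0.001,0.075,0,0,-0.008,0],[0.051,0.001,0.089,0,0,-0.008,0],[0.051,0.001,0.089,0,0,-0.008,0],[0.051,0.001,0.089,0,0,-0.008,0],[0.051,0.001,0.089,0,0,-0.008,0]]}' | python3 steer.py; python3 go.py 0.468 -0.254 0.009 -15
echo '{"offsets":[[0.01,0,0,0,0,0,0],[0.015,0,0,0,0,0,0],[0.02,0,0,0,0,0,0],[0.025,0,0,0,0,0,0],[0.03,0,0,0,0,0,0],[0.03,0,0,0,0,0,0],[0.03,0,0,0,0,0,0]]}' | python3 steer.py; python3 go.py 0.468 -0.254 0.009 -15
```

```text
clock: 5.1
tcp_pos: [0.4613, -0.2883, 0.0115]
tool_rot: [[0.259, 0.966, 0.003], [0.966, -0.259, -0.003], [-0.002, 0.004, -1.0]]
contact_force: [-0.7, 0.1, -0.1]
gripper_width: 0.001
finger_force: 0.0
delta [ 0.0348 -0.0025  0.0025] rot [ 0.0037  0.0018 -0.0007] tcp [ 0.4613 -0.2883  0.0115] F [-0.7106  0.1302 -0.1331] clock 5.1 q [-0.6571  0.1347  2.043  -0.0002  0.9598 -0.3944]
clock: 5.8
tcp_pos: [0.4675, -0.2575, 0.0092]
tool_rot: [[0.259, 0.966, -0.0], [0.966, -0.259, 0.0], [0.0, -0.0, -1.0]]
contact_force: [0.4, 0.2, 0.9]
gripper_width: -0.002
finger_force: 0.0
delta [ 0.0035 -0.0004  0.0002] rot [-0.0003 -0.0003 -0.0005] tcp [ 0.4675 -0.2575  0.0092] F [0.3664 0.1739 0.8767] clock 5.8 q [-0.6041  0.1202  2.0641  0.0002  0.9577 -0.3419]
```

```bash
echo '{"offsets":[[0.005,0,0,0,0,0,0],[0.01,0,0,0,0,0,0],[0.015,0,0,0,0,0,0],[0.02,0,0,0,0,0,0],[0.025,0,0,0,0,0,0],[0.03,0,0,0,0,0,0],[0.035,0,0,0,0,0,0],[0.04,0,0,0,0,0,0],[0.04,0,0,0,0,0,0]]}' | python3 steer.py
python3 - <<'E'
from meas import *
P={}
for n in("top",):
    p,d=cams.read_camera(n);P[n]=p
measure(P)
s=probe_bus.get_state();print(s['tcp_pos'],s['contact_force'])
E
```

```text
clock: 6.7
tcp_pos: [0.4781, -0.2185, 0.0093]
tool_rot: [[0.259, 0.966, -0.0], [0.966, -0.259, 0.0], [0.0, -0.0, -1.0]]
contact_force: [0.2, -0.3, 1.1]
gripper_width: 0.002
finger_force: 0.0
top lid 6309.5 centre [620.8037  20.0279] size [226.9652 193.933 ] ang 74.85
[[497.54443359375, -64.16215515136719], [684.734619140625, -114.85595703125], [744.06298828125, 104.2178955078125], [556.872802734375, 154.9116973876953]]
px [[163, 130], [144, 196], [229, 217], [246, 147]]
top wed 41.5 centre [ 474.1308 -170.0715] size [32.4588 14.2934] ang 74.76
[[462.9684143066406, -183.850830078125], [476.7589416503906, -187.60888671875], [485.2931213378906, -156.2921142578125], [471.5025939941406, -152.5340576171875]]
px [[265, 226], [276, 232]]
[ 0.4781 -0.2188  0.0094] [-0.0731  0.9441 -0.8808]
```

```bash
python3 - <<'E'
from meas import *
P={}
p,d=cams.read_camera("scene");np.savez("scene2.npz",p=p,d=d)
cv2.imwrite("pics/scene2.png",cv2.resize(p[160:290,200:330,::-1],None,fx=4.5,fy=4.5,interpolation=cv2.INTER_CUBIC))
E
```

```text
(no output)
```

View pics/scene2.png

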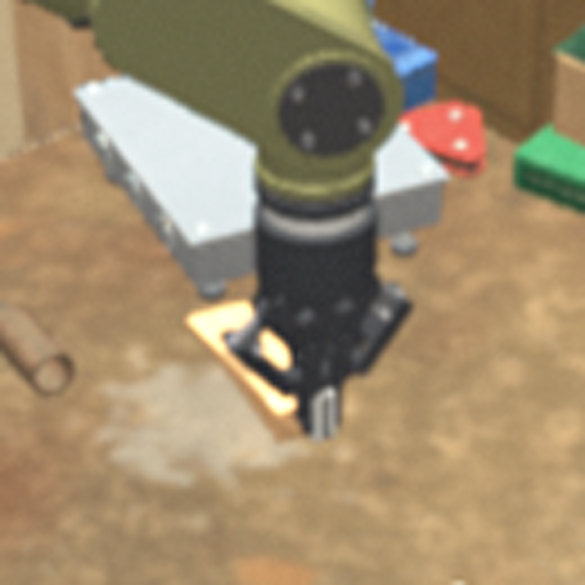

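The wedge has slid straight and its tip edge is now at scene pixels (242,231)–(254,227), just short of the short foot at (247,224). The fingers sit square on the butt.

```bash
python3 - <<'E'
from meas import *
print(plane('scene',[(241.8,231.1),(254.4,227.1)],.003), plane('scene',[(247,224.3)],.012))
E
echo '{"offsets":[[0.004,0,0,0,0,0,0],[0.008,0,0,0,0,0,0],[0.012,0,0,0,0,0,0],[0.012,0,0,0,0,0,0]]}' | python3 steer.py; python3 go.py 0.52 -0.07 0.009 -15
```

```text
[[ 0.4967 -0.0604  0.003 ]
 [ 0.5395 -0.0697  0.003 ]] [[ 0.5239 -0.0526  0.012 ]]
clock: 7.2
tcp_pos: [0.4812, -0.207, 0.0093]
tool_rot: [[0.259, 0.966, 0.0], [0.966, -0.259, 0.0], [0.0, -0.0, -1.0]]
contact_force: [-0.7, -0.3, 0.1]
gripper_width: -0.002
finger_force: 0.0
delta [0.1424 0.0019 0.0004] rot [-0.     -0.0003 -0.0003] tcp [ 0.4812 -0.207   0.0093] F [-0.7269 -0.2517  0.1477] clock 7.2 q [-0.5089  0.0996  2.0866  0.0003  0.9555 -0.2471]
```

```bash
f='clock|tcp|contact'; echo '{"offsets":[[0.002,0,0,0,0,0,0],[0.004,0,0,0,0,0,0],[0.004,0,0,0,0,0,0]]}' | python3 steer.py|grep -E $f; echo '{"offsets":[[0.002,0,0,0,0,0,0],[0.004,0,0,0,0,0,0],[0.004,0,0,0,0,0,0]]}' | python3 steer.py|grep -E $f; echo '{"offsets":[[0.002,0,0,0,0,0,0],[0.003,0,0,0,0,0,0],[0.003,0,0,0,0,0,0]]}' | python3 steer.py|grep -E $f
```

```text
clock: 7.5
tcp_pos: [0.4821, -0.2034, 0.0093]
contact_force: [0.7, -0.2, -0.7]
clock: 7.8
tcp_pos: [0.4832, -0.1996, 0.0093]
contact_force: [0.3, 0.1, -0.2]
clock: 8.1
tcp_pos: [0.4839, -0.1967, 0.0093]
contact_force: [0.2, -0.3, 0.9]
```

```bash
f='tcp|contact'; for i in 1 2 3; do echo '{"offsets":[[0.001,0,0,0,0,0,0],[0.002,0,0,0,0,0,0],[0.003,0,0,0,0,0,0]]}' | python3 steer.py|grep -E $f; done
```

```text
tcp_pos: [0.4847, -0.194, 0.0093]
contact_force: [0.2, -0.1, -0.6]
tcp_pos: [0.4855, -0.191, 0.0093]
contact_force: [-0.4, -0.2, -0.3]
tcp_pos: [0.4863, -0.1882, 0.0093]
contact_force: [-0.2, -0.2, -0.3]
```

```bash
python3 - <<'E'
from meas import *
p,d=cams.read_camera("scene");a=np.load("scene2.npz")['p']
k=lambda q:cv2.resize(q[190:270,215:305,::-1],None,fx=4.4,fy=4.4,interpolation=cv2.INTER_CUBIC)
cv2.imwrite("pics/scene3.png",np.hstack([k(a),k(p)]))
s=probe_bus.get_state();print(s['contact_force'])
E
```

```text
[ 0.211  -0.1675 -0.7425]
```

View pics/scene3.png

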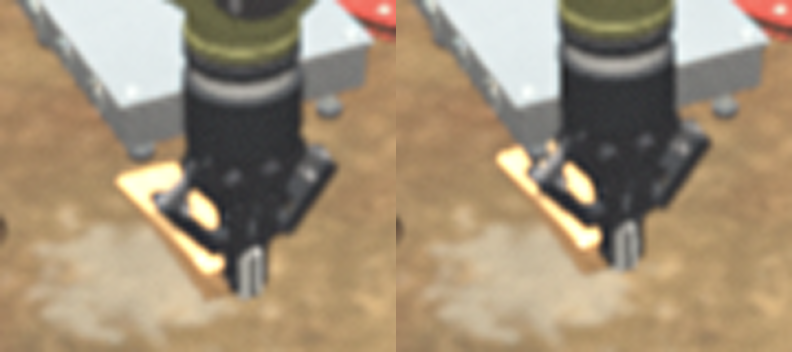

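The wedge's tip corner has moved on to scene pixel (238,225), beside the foot at (247,224). The enclosure looks unmoved.

```bash
python3 -c "
from h import *
print(plane('scene',[(241.6,231.4),(238,225.2)],.003))"; f='tcp|contact'; for i in 1 2; do echo '{"offsets":[[0.001,0,0,0,0,0,0],[0.002,0,0,0,0,0,0],[0.003,0,0,0,0,0,0]]}' | python3 steer.py|grep -E $f; done
```

```text
[[ 0.4953 -0.0613  0.003 ]
 [ 0.5073 -0.0275  0.003 ]]
tcp_pos: [0.487, -0.186, 0.0094]
contact_force: [-1.6, -6.9, -1.2]
tcp_pos: [0.4876, -0.1848, 0.0096]
contact_force: [-3.8, -12.1, -1.6]
```

```bash
echo '{"offsets":[[-0.002,0,0,0,0,0,0],[-0.004,0,0,0,0,0,0],[-0.03,0,0,0,0,0,0],[-0.05,0,0,0,0,0,0],[-0.05,0,-0.05,0,0,0,0],[-0.06,0,-0.1,0,0,0,0],[-0.08,0,-0.13,0,0,0,0],[-0.1,0,-0.13,0,0,0,0],[-0.1,0,-0.13,0,0,0,0]]}' | python3 steer.py
python3 - <<'E'
from meas import *
P={}
for n in("scene","top"):
    p,d=cams.read_camera(n);P[n]=p;np.savez(f"{n}3.npz",p=p,d=d)
measure(P)
A=np.load("top0.npz");d0=A['d'];d1=np.load("top3.npz")['d']
for nm,(u,v) in dict(sf=(222,208),b=(240,152),c=(168,133),e=(152,192)).items():
    w=(slice(v-3,v+4),slice(u-3,u+4));print(nm,(np.median(d1[w])-np.median(d0[w]))*1e3)
a,b=[cv2.cvtColor(q[110:230,135:260],cv2.COLOR_RGB2GRAY).astype(np.float32) for q in(A['p'],P['top'])]
print('shift px',cv2.phaseCorrelate(a[:105],b[:105]))
k=lambda q,r,c:cv2.resize(q[r,c,::-1],(390,390),interpolation=cv2.INTER_CUBIC)
cv2.imwrite("pics/both3.png",np.hstack([k(P['scene'],slice(165,265),slice(205,305)),k(P['top'],slice(140,260),slice(190,310))]))
E
```

```text
clock: 10.55
tcp_pos: [0.4625, -0.2807, 0.1413]
tool_rot: [[0.261, 0.965, 0.003], [0.965, -0.261, -0.002], [-0.001, 0.003, -1.0]]
contact_force: [-1.0, 1.3, -0.7]
gripper_width: 0.001
finger_force: 0.0
scene lid 1334.5 centre [610.62    18.8795] size [226.0823 176.8423] ang 74.46
[[495.1422424316406, -66.33489990234375], [665.5176391601562, -113.72087097167969], [726.0977783203125, 104.09381103515625], [555.7223510742188, 151.4797821044922]]
px [[265, 169], [218, 179], [242, 213], [264, 201]]
scene wed 330.0 centre [ 510.9973 -101.4474] size [130.8116  50.5765] ang 80.04
[[474.7750549316406, -161.4920196533203], [524.5889892578125, -170.24185180664062], [547.2196044921875, -41.402740478515625], [497.40570068359375, -32.65290832519531]]
px [[238, 224], [254, 243], [269, 241], [252, 223]]
top lid 6281.0 centre [621.0609  20.2006] size [226.5179 193.2763] ang 74.48
[[497.6482849121094, -63.08116149902344], [683.881591796875, -114.78123474121094], [744.4735107421875, 103.48234558105469], [558.240234375, 155.1824188232422]]
px [[164, 127], [145, 197], [228, 217], [223, 213], [230, 211], [246, 147]]
top wed 659.0 centre [ 504.5101 -116.6611] size [115.9185  46.3439] ang 75.65
[[467.7001953125, -167.0718231201172], [512.5989990234375, -178.55442810058594], [541.320068359375, -66.2503662109375], [496.4212646484375, -54.76776123046875]]
px [[233, 206], [228, 221], [270, 229], [272, 214]]
sf 0.4878044
b -0.17666817
c 0.5636215
e -0.15163422
shift px ((0.4408274571220616, -0.10857563403971682), 0.8739319949679905)
```

View pics/both3.png

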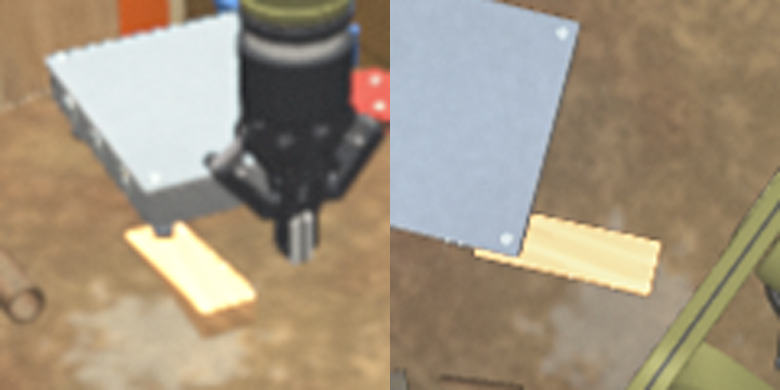

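The scene view (left) shows the short foot resting mid-width on the wedge. The top view (right) shows the wedge running in under the corner near its screw, with the lid unmoved to within 0.5 mm.

```bash
python3 go.py 0.524 -0.048 0.10 -15
```

```text
delta [0.2387 0.0004 0.039 ] rot [-0.0011 -0.0014 -0.0015] tcp [ 0.4615 -0.2784  0.1387] F [-0.0733 -0.2935 -0.5967] clock 10.65 q [-0.6429 -0.0435  1.9838  0.001   1.2028 -0.3799]
```

```bash
echo '{"offsets":[[0.05,0,0,0,0,0,0],[0.1,0,0,0,0,0,0],[0.15,0,0,0,0,0,0],[0.2,0,0,0,0,0,0],[0.239,0,0.01,0,0,0,0],[0.239,0,0.025,0,0,0,0],[0.239,0,0.039,0,0,0,0],[0.239,0,0.039,0,0,0,0],[0.239,0,0.039,0,0,0,0]]}' | python3 steer.py; python3 go.py 0.524 -0.048 0.076 -15
```

```text
clock: 11.55
tcp_pos: [0.523, -0.0488, 0.0993]
tool_rot: [[0.261, 0.965, -0.002], [0.965, -0.261, 0.0], [-0.0, -0.002, -1.0]]
contact_force: [0.3, -0.6, 0.2]
gripper_width: 0.004
finger_force: 0.0
delta [0.0011 0.0008 0.0233] rot [-0.0023  0.0002 -0.0021] tcp [ 0.523  -0.0488  0.0993] F [ 0.3158 -0.562   0.2072] clock 11.55 q [-0.1953 -0.0284  2.0413 -0.      1.1309  0.0685]
```

```bash
f='tcp|contact'; echo '{"offsets":[[0.001,0.001,0.012,0,0,0,0],[0.001,0.001,0.019,0,0,0,0],[0.001,0.001,0.022,0,0,0,0],[0.001,0.001,0.024,0,0,0,0],[0.001,0.001,0.024,0,0,0,0]]}' | python3 steer.py|grep -E $f; for i in 1 2 3; do echo '{"offsets":[[0,0,0.0005,0,0,0,0],[0,0,0.001,0,0,0,0],[0,0,0.001,0,0,0,0]]}' | python3 steer.py|grep -E $f; done
```

```text
tcp_pos: [0.525, -0.0476, 0.0761]
contact_force: [0.6, -0.5, 0.1]
tcp_pos: [0.5253, -0.0475, 0.0755]
contact_force: [-0.3, -0.5, 0.3]
tcp_pos: [0.5251, -0.0475, 0.0743]
contact_force: [0.1, 0.0, -0.5]
tcp_pos: [0.525, -0.0475, 0.0732]
contact_force: [-0.8, -0.1, -0.2]
```

```bash
f='tcp|contact'; for i in 1 2; do echo '{"offsets":[[0,0,0.0005,0,0,0,0],[0,0,0.001,0,0,0,0],[0,0,0.001,0,0,0,0]]}' | python3 steer.py|grep -E $f; done
```

```text
tcp_pos: [0.525, -0.0475, 0.0722]
contact_force: [-0.9, -0.4, 0.4]
tcp_pos: [0.5252, -0.0475, 0.072]
contact_force: [-2.4, 1.1, 4.1]
```

```bash
f='tcp|contact'; for i in 1 2; do echo '{"offsets":[[0,0,0.0005,0,0,0,0],[0,0,0.0005,0,0,0,0],[0,0,0.0005,0,0,0,0]]}' | python3 steer.py|grep -E $f; done
```

```text
tcp_pos: [0.5252, -0.0475, 0.072]
contact_force: [-3.9, 1.4, 7.6]
tcp_pos: [0.5252, -0.0475, 0.0719]
contact_force: [-5.7, 0.4, 11.1]
```

```bash
f='clock|tcp|contact'; echo '{"offsets":[[0,-0.0007,0,0,0,0,0],[0,-0.0007,0,0,0,0,0],[0,-0.0007,0,0,0,0,0]]}' | python3 steer.py|grep -E $f; echo '{"offsets":[[0,0,0,0,0,0,0],[0,0,0,0,0,0,0],[0,0,0,0,0,0,0],[0,0,0,0,0,0,0],[0,0,0,0,0,0,0]]}' | python3 steer.py|grep -E $f
python3 - <<'E'
from meas import *
F=[]
P={}
for n in("scene","top"):
    p,d=cams.read_camera(n);P[n]=p;F.append(probe_bus.get_state()['contact_force'])
print(np.array(F))
for n in("scene",):
    c=biggest(masks(n,P[n])[1],(255.,235.));q=plane(n,c.reshape(-1,2),.014)[:,:2]*1000;print('wedge',cv2.boxPoints(cv2.minAreaRect(np.float32(q))).tolist())
for i,n in enumerate(P):
    c=biggest(masks(n,P[n])[0],[(230.,185.),(170.,160.)][i]);print(n,cv2.contourArea(c),cv2.approxPolyDP(c,3,True).reshape(-1,2).tolist())
E
```

```text
clock: 14.45
tcp_pos: [0.5252, -0.0475, 0.072]
contact_force: [-3.3, -0.1, 7.8]
clock: 14.95
tcp_pos: [0.5252, -0.0475, 0.072]
contact_force: [-3.8, 0.5, 8.6]
[[-2.9905 -0.1203  8.4029]
 [-2.5389  1.1056  7.3105]]
wedge [[474.7750549316406, -161.4920196533203], [524.5889892578125, -170.24185180664062], [547.2196044921875, -41.402740478515625], [497.40570068359375, -32.65290832519531]]
scene 1132.5 [[297, 197], [269, 168], [258, 170], [265, 182], [251, 197], [248, 209], [228, 193], [242, 213]]
top 3341.0 [[145, 197], [159, 198], [176, 162], [232, 171], [239, 178], [246, 147], [164, 127], [145, 189], [150, 193]]
```

```bash
f='clock|tcp|contact'; echo '{"offsets":[[0,0,0.0003,0,0,0,0],[0,0,0.0003,0,0,0,0],[0,0,0.0003,0,0,0,0],[0,0,0.0003,0,0,0,0]]}' | python3 steer.py|grep -E $f; for i in 1 2; do echo '{"offsets":[[0,0,0,0,0,0,0],[0,0,0,0,0,0,0]]}' | python3 steer.py|grep -E $f; done
```

```text
clock: 15.45
tcp_pos: [0.5252, -0.0476, 0.072]
contact_force: [-4.7, 0.3, 10.1]
clock: 15.65
tcp_pos: [0.5252, -0.0475, 0.072]
contact_force: [-3.4, 0.6, 10.3]
clock: 15.85
tcp_pos: [0.5252, -0.0476, 0.072]
contact_force: [-4.1, -0.0, 9.9]
```

```bash
python3 -c "
from workcell import robot, cams, ticket, probe_bus
print(ticket.close_job())"
```

```text
the job is handed in; nothing more can be done
None
```

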